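# Push the row of tone bars home in the jig and shut the keeper

### The arm

A 6-joint arm with a two-finger parallel gripper is mounted at the origin on the work surface. World frame = base frame: x ahead of the robot, y to its left, z up, the work surface at z = 0. Lengths are in mm, angles in rad, forces in N, time in s.
With the tool pointing down it reaches from about 300 to 775 mm from the base axis. Payload 14.6 kg.
Tool frame: the origin (TCP) lies where the fingers leave the gripper's body, on its centre line; the fingertips stand 97 mm ahead of it and the grasp point (between the pads) lies ahead of it (grip_depth is the z of the grasp point in the tool frame, in mm); z points along the fingers, y is the line along which they close (so a half turn about z gives the same grasp; the last joint's range is limited). The gripper opens to 94 mm and grips with 3 to 60 N. Pads are 16 mm wide; open, the fingers measure 119 mm over their backs; the gripper's body (75 mm by 177 mm) begins 78 mm behind the grasp point.
Start: joints at [1.085, 0.3, 1.521, -0, 1.321, -0.067], TCP at [223.662, 502.459, 302.646] pointing down, gripper open.
Joint ranges: [-3.03, 3.03], [-0.79, 2.21], [0.23, 2.52], [-1.04, 4.18], [0, 3.07], [-2.55, 2.55]. Speed limits (rad/s): [2.22, 2.22, 2.57, 3.14, 3.14, 3.14].

### API

Orientations are given as [roll, pitch, yaw] about the fixed x, y, z axes, in that order (R = Rz(yaw) Ry(pitch) Rx(roll)).
In Python, from cell import read_state, camera, sign_off, regions_of, spot_point, grip_depth gives the robot as it stands. The module is installed in compiled form; this text tells all that it offers.
- The arm moves only by the tool send_rows, never from a script. Its argument "series" is a list of rows, each a list of 3 entries, a list of its own where there are three numbers: the shift along the world's x, y, z in mm, then the turn about the world's z in degrees, then the closure, from -1 (fully open) to 1 (shut), so that 0 is half open. A call has 1 to 12 rows; each row shifts and turns the commanded pose from where the row before left it; what a row does not reach is not made up. A row lasts 1/10 s, in which the tool goes at most 50 mm and 8.59 degrees, less where a joint would pass 70% of its speed; a pose out of reach is approached as far as the arm can. A call is refused whole if a number of a shift passes 50 or a number of a turn 8.59, either way. A call with a gripper value outside its range is refused whole. The fingers move at their own pace and stop on an object; "squeeze" is the grip in N (left out, the last holds). Time passes only in rows, so rows that do not move let the fingers close. It gives the time, the measured TCP pose, the force, the opening and the grip force at its end, in the units of the state.
- read_state(): the state, without advancing time (a new reading comes with each control period).
- camera(name): name is "scene" or "top" or "wrist"; returns a dict with "color" (420x560x3 uint8, blue, green, red), "fx", "fy", "cx", "cy" (pixels), "camera_from_world" (4x4, takes a point from world to camera coordinates). Camera axes: x right, y down, z forward; pixel columns grow to the right and rows downward; lengths in mm; the calibration is good to about 2 mm. A picture is of the moment at which its call begins. There is no depth.
- sign_off(): hands the job in; it is judged then, once.
Trained networks look in a picture, given as the dict that the camera call returned (one of the last four; its "shot" number tells which), for a name from the list of things; names that differ only in an ending like _2 or _b are one class to them, and where a whole thing is asked for, a point or a joint stands for the part that bears it (a point fixed in the world has none). Each returns a list of dicts, best first, with "confidence" (0 to 1); they miss things now and then, are a little off and sometimes report something else, mostly with a low value. They report only what shows in the picture. A call takes as long as a camera call. They do not tell look-alikes from the thing itself.
- regions_of(thing, picture): "mask" (420x560 bool, what is visible of it).
- spot_point(thing, picture): "point" ([x, y, z] in mm, in the coordinates of the camera as it stood for that picture, good to about 4 mm: a listed point, or the origin of a listed thing).
The state is a dict: "clock": time; "joints": joint angles; "qd": joint speeds; "effort": joint torques, N m; "eef_pos": TCP position; "eef_rot": TCP orientation; "wrist_force": force on the tool from outside, world axes, zero at the start; "moment": the same for the moment, N m; "finger_gap": finger opening in mm; "finger_force": force on a finger pad.
Only numpy, scipy, OpenCV 4.12 (cv2) and the standard library are available. Lean on these libraries where they do the work, as an engineer would, in place of code of your own. Each camera call takes 0.05 s, during which the arm holds its last target. There are 200 camera calls.

### The job

With a finger on the last bar only, push the row of five touching wooden tone bars along the jig's channel as one train until it is fully home against the blue end stop, with no gaps left. Then push the yellow keeper with the red pin round until it is fully shut across the channel behind the row, and leave everything at rest. Only push: do not lift or tip the bars or let the row come apart, and leave the bottle, hammer and bin alone.

Things in the scene. Friction and masses are not known exactly. Their poses are not given: they have to be found in the camera images.
- jig: Fixed aluminium channel with a blue end stop. Origin: centre of its underside, on the bench; x runs along the channel to the stop, z up. Channel floor 10 mm above the bench, 92 mm wide between dark fences 12 mm thick (tops 20 mm above the bench); it runs from x = -170 mm (open end) to the stop's face at x = +160 mm. Stop 116 mm wide, top 44 mm above the bench.
- stop_face (a point): Centre of the face of the blue end stop that the row is pushed against, 21 mm above the bench; on the channel's centre line.
- keeper_hinge (a point): On the keeper's vertical hinge axis, 24 mm above the bench, outside the fence on the jig's -y side, at (-31, -64) mm in the jig frame. The keeper turns about this axis.
- keeper_pin (a point): Centre of the upright red pin on the keeper arm, 80 mm from the hinge axis: 18 mm diameter, 40 mm tall, from 36 to 76 mm above the bench; this point is half-way up (56 mm above the bench). The pin is what a finger pushes to swing the keeper.
- keeper (a joint): Angle of the yellow keeper: a level arm 12 mm wide, 24 to 36 mm above the bench, reaching 98 mm from its hinge. 0 = open (points out and away from the stop), 2.094 rad = shut at its limit, straight across the channel (jig +y), 5 mm clear of a row that is home. Shuts clockwise from above; at q it points 3.665 - q rad from the jig's x axis. Light friction, no spring, stays where left.
- bar1: Loose red-brown hardwood tone bar, first in the row, nearest the end stop. 36 mm along the channel (its x), 90 mm across it (its y), 22 mm high, about 55 g. Origin: centre of its underside, which rests on the channel floor, 10 mm above the bench.
- bar2: Loose red-brown hardwood tone bar, second. 36 mm along the channel (its x), 90 mm across it (its y), 22 mm high, about 55 g. Origin: centre of its underside, which rests on the channel floor, 10 mm above the bench.
- bar3: Loose red-brown hardwood tone bar, third (middle). 36 mm along the channel (its x), 90 mm across it (its y), 22 mm high, about 55 g. Origin: centre of its underside, which rests on the channel floor, 10 mm above the bench.
- bar4: Loose red-brown hardwood tone bar, fourth. 36 mm along the channel (its x), 90 mm across it (its y), 22 mm high, about 55 g. Origin: centre of its underside, which rests on the channel floor, 10 mm above the bench.
- bar5: Loose red-brown hardwood tone bar, last in the row (tail), farthest from the end stop. 36 mm along the channel (its x), 90 mm across it (its y), 22 mm high, about 55 g. Origin: centre of its underside, which rests on the channel floor, 10 mm above the bench.
- bottle: Bystander: small red plastic bottle with a white cap, standing, 42 mm diameter, 110 mm tall. Origin: centre of its foot.
- hammer: Bystander: hammer lying on the bench; origin under its middle, x axis along the handle towards the head.
- bin: Bystander: empty open orange parts bin, 150 x 110 x 75 mm. Origin: centre of its underside.
Things that resemble listed ones, but are neither listed nor needed, are in the scene too. What is shaped like the bar3 but black or grey is not meant.

How it is judged:
By the outcome, as a careful person would: the job done as asked, in the order asked, and still so for the second after the job is handed in, with the robot touching nothing.
It also fails if it takes over 54 s, if anything falls off the work surface, if the arm or the gripper's body presses on something with over 40 N, if the wrist force passes 120 N, or if a joint passes its speed limit or range.

## Working session

There is one attempt and no reset: what is moved stays moved. The work goes in short steps, Python scripts to look and compute and a tool call to move; the robot and the scene stay as the last step left them, time stands still between calls to the robot, and variables do not carry over. Pictures are saved under pics/ and viewed, at most 10 in all, crops included, and the job is handed in when it is done.

Besides the shell and the picture viewer there is one more tool, called after "Request:" in YAML: its name, and indented under it one key for each argument. send_rows: Moves the arm, as the interface text tells. Its arguments: {"type":"object","properties":{"series":{"type":"array"},"squeeze":{"type":"number"}},"required":["series"]}

```bash
mkdir -p pics
cat > h.py <<'E'
import numpy as np, cv2
from cell import *
def w(p,pic): 
    T=np.linalg.inv(pic["camera_from_world"]); return (T@np.r_[p,1])[:3]
def px(P,pic):
    c=(pic["camera_from_world"]@np.r_[P,1])[:3]; return np.array([pic["fx"]*c[0]/c[2]+pic["cx"],pic["fy"]*c[1]/c[2]+pic["cy"]])
def ray(u,v,z,pic):
    T=np.linalg.inv(pic["camera_from_world"]); d=T[:3,:3]@np.array([(u-pic["cx"])/pic["fx"],(v-pic["cy"])/pic["fy"],1]); o=T[:3,3]
    return o+d*(z-o[2])/d[2]
E
python3 - <<'E'
from h import *
print(read_state()); print(grip_depth if not callable(grip_depth) else grip_depth())
for n in ["top","scene"]:
    p=camera(n); cv2.imwrite(f"pics/{n}0.png",p["color"])
    for t in ["jig","stop_face","keeper_hinge","keeper_pin","bar1","bar5","bar3","bottle","hammer","bin"]:
        for r in spot_point(t,p)[:6]:
            W=w(r["point"],p); print(n,t,round(r["confidence"],2),W.round(),px(W,p).round())
E
```

```text
{'clock': 0.0, 'joints': array([ 1.08538475e+00,  3.00504809e-01,  1.52156451e+00,  2.90934208e-05,
        1.32069314e+00, -6.65648769e-02]), 'qd': array([ 1.88972737e-03, -9.62764634e-04, -4.83209211e-04, -2.98728456e-05,
        9.77748593e-04,  1.39276230e-03]), 'effort': array([-7.49063183e-04, -5.31810093e+01, -3.52744353e+01,  7.07768602e-02,
        2.43422430e-02, -9.95453934e-05]), 'eef_pos': array([223.60348061, 502.34078858, 302.07477966]), 'eef_rot': array([-3.14042730e+00, -1.05928378e-04,  2.72273867e+00]), 'wrist_force': array([-0.51834519, -0.17613659,  0.0047865 ]), 'moment': array([ 0.01078184, -0.03409238,  0.00491414]), 'finger_force': 0.0, 'finger_gap': 94.31641329921503}
78.39999999999999
top jig 0.76 [565. -27.  -1.] [302. 212.]
top jig 0.15 [ 492. -421.   -1.] [432. 236.]
top keeper_hinge 0.71 [640. -43.  24.] [308. 187.]
top keeper_pin 0.51 [ 672. -112.   79.] [332. 172.]
top bar1 0.94 [577. -83.   9.] [320. 208.]
top bar1 0.93 [565. -11.  13.] [297. 211.]
top bar1 0.86 [392. -52.   1.] [311. 269.]
top bar1 0.7 [574. -46.  13.] [309. 209.]
top bar1 0.65 [ 58
[... 1403 characters left out ...]
] [272. 231.]
scene bar5 0.9 [ 691. -280.   -3.] [149. 246.]
scene bar5 0.8 [ 586. -125.   10.] [219. 229.]
scene bar5 0.74 [385. -61.   1.] [266. 194.]
scene bar5 0.7 [578. -87.  12.] [233. 229.]
scene bar5 0.68 [574. -56.   8.] [245. 232.]
scene bar5 0.67 [554.  15.  13.] [272. 231.]
scene bar3 0.9 [ 691. -280.   -3.] [149. 246.]
scene bar3 0.8 [ 586. -125.   10.] [219. 229.]
scene bar3 0.74 [385. -61.   1.] [266. 194.]
scene bar3 0.7 [578. -87.  12.] [233. 229.]
scene bar3 0.68 [574. -56.   8.] [245. 232.]
scene bar3 0.67 [554.  15.  13.] [272. 231.]
scene bottle 0.93 [407.  47.   4.] [298. 204.]
scene hammer 0.79 [604. 455.  -4.] [439. 284.]
scene bin 0.71 [ 494. -426.    6.] [140. 192.]
```

View pics/top0.png

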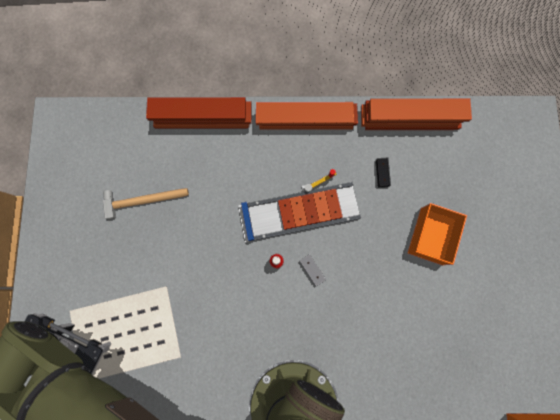

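View pics/scene0.png

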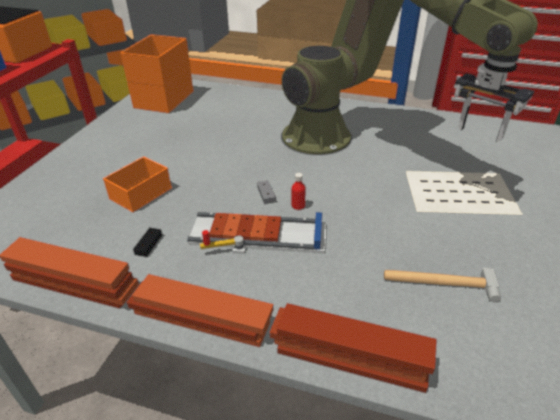

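The top view shows the jig with its blue stop at (246,221) and open end at (357,202). Candidates:
- **Bars:** the red-brown row runs (285,212) to (333,205). The black bar at (383,172) and grey bar at (312,270) are look-alikes and not meant.
- **Pin:** red on the yellow keeper at (332,172). The red bottle is at (277,261).

I choose the row's tail at (333,205) and will check it in a wrist crop after the transit.

Request:
send_rows:
  series:
    - [[28,-46,5],-4.4,0.8]
    - [[28,-46,5],-4.4,0.8]
    - [[28,-46,5],-4.4,0.8]
    - [[28,-46,5],-4.4,0.8]
    - [[28,-46,5],-4.4,0.8]
    - [[28,-46,5],-4.4,0.8]
    - [[28,-46,5],-4.4,0.8]
    - [[28,-46,5],-4.4,0.8]
    - [[28,-46,5],-4.4,0.8]
    - [[28,-46,5],-4.4,0.8]
    - [[28,-46,5],-4.4,0.8]
    - [[28,-46,5],-4.4,0.8]
  squeeze: 10

```text
clock: 2.3
eef_pos: [535.0, -9.9, 358.4]
eef_rot: [3.141, 0.0, 1.798]
wrist_force: [0.7, 1.0, 0.2]
finger_gap: 9.8
finger_force: 0.0
```

Run:
```python
from h import *
s=read_state(); print(s["eef_pos"],s["eef_rot"],s["finger_gap"],s["joints"])
p=camera("wrist"); cv2.imwrite(f"pics/w1.png",p["color"]); np.save("w1.npy",p["camera_from_world"]); print(p["fx"],p["fy"],p["cx"],p["cy"])
for t in ["jig","stop_face","keeper_hinge","keeper_pin","bar1"]:
    for r in spot_point(t,p)[:6]:
        W=w(r["point"],p); print(t,round(r["confidence"],2),W.round(),px(W,p).round())
```

```text
[534.95982992  -9.91581376 358.44286475] [3.14125589e+00 3.67589887e-05 1.79793388e+00] 9.834262639315352 [-8.70140144e-02  2.28802603e-01  1.48090006e+00  6.97798226e-05
  1.43155835e+00 -3.14161245e-01]
337.5024901906151 337.5024901906151 276.10301262845115 209.46850811627152
stop_face 0.91 [538. 133.  23.] [304.  65.]
keeper_hinge 0.61 [638. -42.  28.] [347. 226.]
bar1 0.92 [582. -82.  15.] [297. 242.]
bar1 0.87 [567. -13.  10.] [298. 189.]
bar1 0.87 [ 585. -118.    9.] [293. 265.]
bar1 0.84 [562.  21.  14.] [301. 164.]
bar1 0.81 [385. -54.   3.] [157. 188.]
bar1 0.74 [576. -49.  15.] [298. 218.]
```

View pics/w1.png

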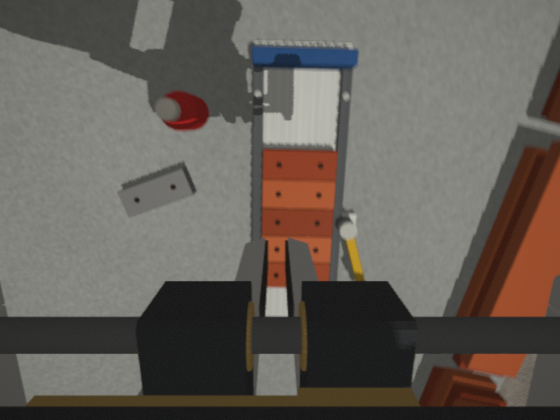

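The wrist view shows the five-bar row from front edge (299,150) to tail edge (297,287), all red-brown, with the blue stop at (304,60). The hinge is at (347,228), with the yellow arm running down-right. The grey bar is off to the left at (157,190). Next I work out the jig axis from these edges.

Run:
```python
from h import *
p=dict(fx=337.5,fy=337.5,cx=276.1,cy=209.47,camera_from_world=np.load("w1.npy"))
R=lambda u,v,z:ray(u,v,z,p)[:2].round(1)
print("bar1 front",R(262,150,32),R(336,151,32)); print("tail",R(268,286,32),R(329,286,32))
print("stop top far edge ends",R(253,45,44),R(357,50,44),"near",R(252,66,44),R(357,67,44))
print("fence outer near stop",R(252,100,20),R(351,100,20),"low",R(254,220,20),R(342,220,20))
print("cam",np.linalg.inv(p["camera_from_world"])[:3,3])
C=np.array([
 [538,133],[533,122]]).mean(0)
b=np.array([[562,21],[567,-13],[576,-49],[582,-82],[585,-118]]);k=np.polyfit(b[:,1],b[:,0],1);print("yaw",90+np.degrees(np.arctan(-k[0])),k, b.mean(0))
t=cv2.cvtColor(cv2.imread("pics/w1.png"),cv2.COLOR_BGR2HSV); m=((t[...,0]<14)&(t[...,1]>140)&(t[...,2]>80)).astype(np.uint8); m[:, :200]=0;m[:,400:]=0;m[235:]=0;m[:130]=0
n,l,st,c=cv2.connectedComponentsWithStats(m)
M=l==1+np.argmax(st[1:,4])
for v in (160,175,190,205,220,230):
    x=np.where(M[v])[0]; print(v,x.min(),x.max(),R((x.min()+x.max())/2,v,32))
for u in (270,285,300,315,328):
    y=np.where(M[:,u])[0]; print(u,y.min(),R(u,y.min()-.5,32))
```

```text
bar1 front [510.9  27.7] [597.8  46.6]
tail [ 557.2 -145. ] [ 636.3 -126.7]
stop top far edge ends [477.4 136.2] [588.6 156.8] near [480.8 115.2] [593.5 140.3]
fence outer near stop [486.3  81.5] [601.3 108.2] low [519.9 -63.4] [631.4 -37.6]
cam [520.42530134  60.99181075 442.29352053]
yaw 99.96829463559571 [-1.75756469e-01  5.65928538e+02] [574.4 -48.2]
160 263 336 [557.6  26.3]
175 263 335 [561.5   8.4]
190 262 334 [564.8  -9.9]
205 262 333 [568.8 -28.6]
220 262 332 [572.8 -47.6]
230 262 331 [575.4 -60.6]
270 150 [520.1  30.4]
285 150 [537.7  34.5]
300 150 [555.2  38.6]
315 151 [573.   41.5]
328 151 [588.2  45. ]
```

Request:
send_rows:
  series:
    - [[16,-40,-15],-1.1,0.8]
    - [[16,-40,-20],0,0.8]
    - [[16,-41,-25],0,0.8]
    - [[16,-41,-25],0,0.8]
    - [[0,0,-25],0,0.8]
    - [[0,0,0],0,0.8]
    - [[0,0,0],0,0.8]

```text
clock: 3.3
eef_pos: [598.0, -167.4, 249.7]
eef_rot: [3.141, -0.0, 1.784]
wrist_force: [-0.1, 0.2, 1.4]
finger_gap: 9.3
finger_force: 0.0
```

Run:
```python
from h import *
p=camera("wrist"); cv2.imwrite(f"pics/w2.png",p["color"]); np.save("w2.npy",p["camera_from_world"])
s=read_state(); d=np.array([-.206,.9785,0]); e=np.array([-.9785,-.206,0])
tip=s["eef_pos"]+[0,0,-97]
print("tip px",px(tip,p),"tail exp px",px(np.array([592,-138,32.]),p), px(np.array([592,-138,32.])+45*e,p), px(np.array([592,-138,32.])-45*e,p))
for t in ["keeper_hinge","keeper_pin","bar5"]:
    for r in spot_point(t,p)[:6]:
        W=w(r["point"],p); print(t,round(r["confidence"],2),W.round(),px(W,p).round())
```

```text
tip px [273.22096858 255.28242204] tail exp px [274.44055244 172.72491907] [224.25313947 172.41254093] [324.6036611  173.03714594]
keeper_hinge 0.77 [635. -42.  28.] [348.  72.]
keeper_hinge 0.26 [575. -48.  12.] [277.  67.]
keeper_pin 0.79 [ 679. -112.   75.] [392. 171.]
bar5 0.86 [ 588. -121.    7.] [275. 150.]
bar5 0.68 [563. -11.  11.] [273.  19.]
bar5 0.65 [386. -56.   3.] [68. 29.]
bar5 0.62 [573. -50.  10.] [274.  69.]
```

View pics/w2.png

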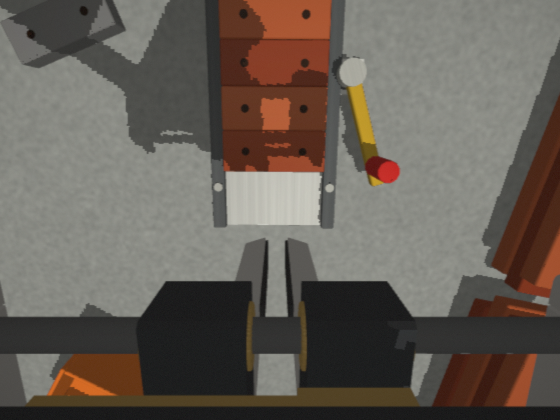

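Request:
send_rows:
  series:
    - [[1,-5,-40],0,0.8]
    - [[0,0,-40],0,0.8]
    - [[0,0,-30],0,0.8]
    - [[0,0,-20],0,0.8]
    - [[0,0,-7],0,0.8]
    - [[0,0,0],0,0.8]
    - [[-2,10,0],0,0.8]
    - [[-1,5,0],0,0.8]
    - [[-0.6,3,0],0,0.8]
    - [[-0.4,2,0],0,0.8]
    - [[0,0,0],0,0.8]

```text
clock: 4.6
eef_pos: [595.0, -153.6, 112.1]
eef_rot: [3.141, 0.0, 1.782]
wrist_force: [0.5, -0.3, -0.4]
finger_gap: 9.3
finger_force: 0.0
```

Request:
send_rows:
  series:
    - [[-0.4,2,0],0,0.8]
    - [[-0.4,2,0],0,0.8]
    - [[-0.4,2,0],0,0.8]
    - [[-0.4,2,0],0,0.8]
    - [[-0.6,3,0],0,0.8]
    - [[-0.8,4,0],0,0.8]
    - [[-1,5,0],0,0.8]
    - [[-1,5,0],0,0.8]
    - [[-1,5,0],0,0.8]
    - [[-1,5,0],0,0.8]
    - [[-1,5,0],0,0.8]
    - [[-1,5,0],0,0.8]

```text
clock: 5.8
eef_pos: [585.8, -108.4, 111.7]
eef_rot: [-3.142, -0.0, 1.782]
wrist_force: [0.0, -1.3, -0.6]
finger_gap: 9.5
finger_force: 0.6
```

Request:
send_rows:
  series:
    - [[-1,5,0],0,0.8]
    - [[-1,5,0],0,0.8]
    - [[-1,5,0],0,0.8]
    - [[-1,5,0],0,0.8]
    - [[-1,4,0],0,0.8]
    - [[-0.6,3,0],0,0.8]
    - [[-0.6,3,0],0,0.8]
    - [[-0.6,3,0],0,0.8]
    - [[-0.4,2,0],0,0.8]
    - [[-0.4,2,0],0,0.8]
    - [[-0.2,1,0],0,0.8]
    - [[0,0,0],0,0.8]

```text
clock: 7.0
eef_pos: [578.1, -70.7, 111.7]
eef_rot: [-3.142, -0.0, 1.782]
wrist_force: [-0.8, -0.6, -0.5]
finger_gap: 9.2
finger_force: 0.0
```

Request:
send_rows:
  series:
    - [[-0.4,1.5,0],0,0.8]
    - [[-0.4,2,0],0,0.8]
    - [[-0.4,2,0],0,0.8]
    - [[-0.4,1.5,0],0,0.8]
    - [[-0.2,1,0],0,0.8]
    - [[-0.2,1,0],0,0.8]
    - [[-0.2,1,0],0,0.8]
    - [[-0.2,1,0],0,0.8]
    - [[0,0,0],0,0.8]

```text
clock: 7.9
eef_pos: [575.7, -59.7, 111.7]
eef_rot: [3.142, -0.0, 1.782]
wrist_force: [0.8, -0.6, 0.1]
finger_gap: 9.2
finger_force: 0.2
```

Request:
send_rows:
  series:
    - [[-0.2,1,0],0,0.8]
    - [[-0.2,1,0],0,0.8]
    - [[-0.2,1,0],0,0.8]
    - [[0,0,0],0,0.8]

```text
clock: 8.3
eef_pos: [575.1, -56.7, 111.7]
eef_rot: [3.142, -0.0, 1.782]
wrist_force: [0.1, -0.6, 1.0]
finger_gap: 9.2
finger_force: 0.3
```

Request:
send_rows:
  series:
    - [[-0.2,1,0],0,0.8]
    - [[-0.2,1,0],0,0.8]
    - [[0,0,0],0,0.8]

```text
clock: 8.6
eef_pos: [574.7, -55.5, 111.8]
eef_rot: [-3.142, 0.001, 1.782]
wrist_force: [0.4, -8.4, 0.3]
finger_gap: 9.4
finger_force: 3.9
```

Run:
```python
from h import *
p=camera("wrist"); cv2.imwrite(f"pics/w3.png",p["color"]); np.save("w3.npy",p["camera_from_world"]); print(read_state()["wrist_force"])
```

```text
[ 0.64519943 -7.62814981 -0.09340058]
```

View pics/w3.png

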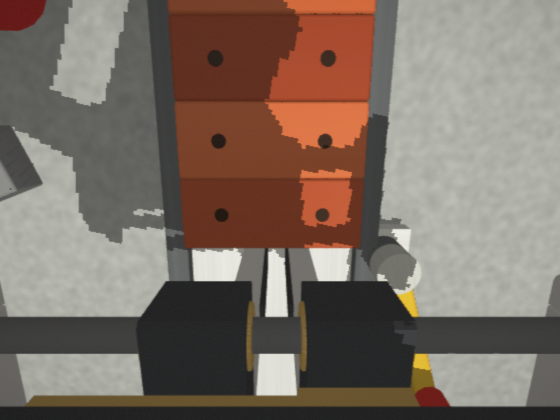

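The wrist view shows the visible bars tight together, with the tail edge square at row 248. The push force has jumped to 8 N, so the row has reached the stop. One more millimetre firms it, then I back off and rise.

Request:
send_rows:
  series:
    - [[-0.2,1,0],0,0.8]
    - [[0,0,0],0,0.8]

```text
clock: 8.85
eef_pos: [574.6, -55.3, 111.8]
eef_rot: [-3.142, 0.003, 1.782]
wrist_force: [0.7, -13.7, -0.2]
finger_gap: 9.3
finger_force: 7.2
```

Request:
send_rows:
  series:
    - [[0.4,-2,0],0,0.8]
    - [[1,-5,0],0,0.8]
    - [[3,-15,0],0,0.8]
    - [[4,-20,0],0,0.8]
    - [[0,0,30],0,0.8]
    - [[0,-15,40],5,0.8]
    - [[0,-35,40],8,0.8]
    - [[0,-20,20],8,0.8]
    - [[0,0,0],8,0.8]
    - [[0,0,0],0,0.8]

```text
clock: 9.85
eef_pos: [582.8, -165.0, 239.7]
eef_rot: [3.141, 0.001, 2.289]
wrist_force: [-0.8, 0.1, 0.1]
finger_gap: 9.2
finger_force: 0.0
```

Run:
```python
from h import *
s=read_state(); print(s["eef_pos"],s["eef_rot"],s["joints"])
p=camera("wrist"); cv2.imwrite(f"pics/w4.png",p["color"]); np.save("w4.npy",p["camera_from_world"])
for t in ["keeper_hinge","keeper_pin","bar5"]:
    for r in spot_point(t,p)[:5]:
        W=w(r["point"],p); print(t,round(r["confidence"],2),W.round(),px(W,p).round())
for n,zz in (("w2",76),("w4",76)):
    q=dict(fx=337.5,fy=337.5,cx=276.1,cy=209.47,camera_from_world=np.load(n+".npy"))
    t=cv2.cvtColor(cv2.imread(f"pics/{n}.png"),cv2.COLOR_BGR2HSV); m=(((t[...,0]<4)|(t[...,0]>176))&(t[...,1]>190)&(t[...,2]>90)).astype(np.uint8)
    k,l,st,c=cv2.connectedComponentsWithStats(m); 
    for i in range(1,k):
        if st[i,4]>100: print(n,st[i],c[i],ray(*c[i],66,q).round(1))
```

```text
[ 582.83068664 -165.04317258  239.73543967] [3.14111786e+00 5.16037854e-04 2.28932622e+00] [-3.36454026e-01  4.77414613e-01  1.42605497e+00  1.67722260e-04
  1.23743999e+00 -1.05503887e+00]
keeper_hinge 0.78 [634. -43.  25.] [411. 139.]
keeper_pin 0.61 [ 679. -112.   77.] [411. 249.]
bar5 0.94 [564. -29.  12.] [361.  72.]
bar5 0.76 [560.   6.  15.] [388.  34.]
w2 [373 157  26  25 408] [386.6127451  170.47058824] [ 677.9 -112.6   66. ]
w4 [396 237  22  20 345] [406.63478261 246.57391304] [ 680.6 -112.7   66. ]
```

View pics/w4.png

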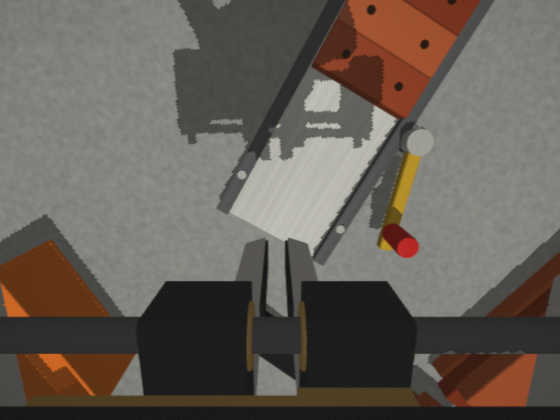

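Pin top is at (407,247), on the yellow arm; its centre is about (679,-112), and the hinge is about (638,-45). The keeper has to sweep about 110° clockwise. I go to the far side of the pin with the tool turned to the tangent.

Request:
send_rows:
  series:
    - [[13,7,0],8,0.8]
    - [[13,7,0],8,0.8]
    - [[13,7,0],8,0.8]
    - [[13,7,0],8,0.8]
    - [[13,8,0],8,0.8]
    - [[13,8,0],8,0.8]
    - [[13,8,0],8,0.8]
    - [[13,8,0],8,0.8]
    - [[12,7,0],8,0.8]
    - [[12,6,0],8,0.8]
    - [[0,0,0],0,0.8]
    - [[0,0,0],0,0.8]

```text
clock: 11.25
eef_pos: [710.6, -90.6, 238.7]
eef_rot: [3.141, -0.001, -2.603]
wrist_force: [-0.1, -0.9, 0.1]
finger_gap: 9.4
finger_force: 0.0
```

Request:
send_rows:
  series:
    - [[0,-1,-35],0,0.8]
    - [[0,0,-35],0,0.8]
    - [[0,0,-20],0,0.8]
    - [[0,0,-7],0,0.8]
    - [[0,0,0],0,0.8]
    - [[0,0,0],0,0.8]

```text
clock: 11.85
eef_pos: [711.2, -92.1, 144.0]
eef_rot: [-3.14, 0.002, -2.6]
wrist_force: [-0.2, -0.1, 0.8]
finger_gap: 9.6
finger_force: 0.0
```

Run:
```python
from h import *
H=np.array([637.7,-45]); s=read_state(); print(s["eef_pos"],np.degrees(s["eef_rot"][2])%360)
def P(a,g=15.7):
    r=np.radians(a);u=np.array([np.cos(r),np.sin(r)]);t=np.array([np.sin(r),-np.cos(r)]);return H+80*u-g*t
q=s["eef_pos"][:2]; 
print("touch",P(301.6).round(1),(P(301.6)-q).round(1))
q=P(301.6)
for a in np.r_[np.arange(296.6,195,-5),191.9]:
    n=P(a); print(a,n.round(1),(n-q).round(1)); q=n
```

```text
[711.23054651 -92.05934227 144.02782176] 211.0175079172893
touch [ 693.  -104.9] [-18.2 -12.9]
296.6 [ 687.6 -109.5] [-5.4 -4.6]
291.6 [ 681.7 -113.6] [-5.8 -4.1]
286.6 [ 675.6 -117.2] [-6.1 -3.6]
281.6 [ 669.2 -120.2] [-6.4 -3. ]
276.6 [ 662.5 -122.7] [-6.7 -2.5]
271.6 [ 655.6 -124.5] [-6.9 -1.9]
266.6 [ 648.6 -125.8] [-7.  -1.3]
261.6 [ 641.5 -126.4] [-7.1 -0.6]
256.6 [ 634.4 -126.5] [-7.1 -0. ]
251.60000000000002 [ 627.3 -125.9] [-7.1  0.6]
246.60000000000002 [ 620.3 -124.7] [-7.   1.2]
241.60000000000002 [ 613.5 -122.8] [-6.9  1.8]
236.60000000000002 [ 606.8 -120.4] [-6.7  2.4]
231.60000000000002 [ 600.3 -117.4] [-6.5  3. ]
226.60000000000002 [ 594.1 -113.9] [-6.2  3.5]
221.60000000000002 [ 588.3 -109.9] [-5.8  4.1]
216.60000000000002 [ 582.8 -105.3] [-5.5  4.6]
211.60000000000002 [ 577.8 -100.3] [-5.  5.]
206.60000000000002 [573.2 -94.9] [-4.6  5.4]
201.60000000000002 [569.1 -89. ] [-4.1  5.8]
196.60000000000002 [565.5 -82.9] [-3.6  6.1]
191.9 [562.7 -76.9] [-2.9  6. ]
```

Request:
send_rows:
  series:
    - [[-6,-4.5,0],0,0.8]
    - [[-6,-4,0],0,0.8]
    - [[-4,-3,0],0,0.8]
    - [[-2,-1.5,0],0,0.8]
    - [[-2.7,-2.3,0],-2,0.8]
    - [[-2.7,-2.3,0],-2.5,0.8]
    - [[-3,-2,0],-2.5,0.8]
    - [[-3,-2,0],-2.5,0.8]
    - [[-6,-3.6,0],-5,0.8]
    - [[-6.4,-3,0],-5,0.8]
    - [[0,0,0],0,0.8]

```text
clock: 12.95
eef_pos: [668.7, -120.4, 142.6]
eef_rot: [-3.142, 0.0, -2.941]
wrist_force: [0.3, -0.1, 0.1]
finger_gap: 9.5
finger_force: 0.0
```

Run:
```python
from h import *
s=read_state(); print(s["eef_pos"],np.degrees(s["eef_rot"][2])%360,s["wrist_force"])
p=camera("wrist"); cv2.imwrite("pics/w5.png",p["color"])
```

```text
[ 668.70066364 -120.39311584  142.58220371] 191.49247499159893 [ 0.28642896 -0.1260066   0.07277307]
```

View pics/w5.png

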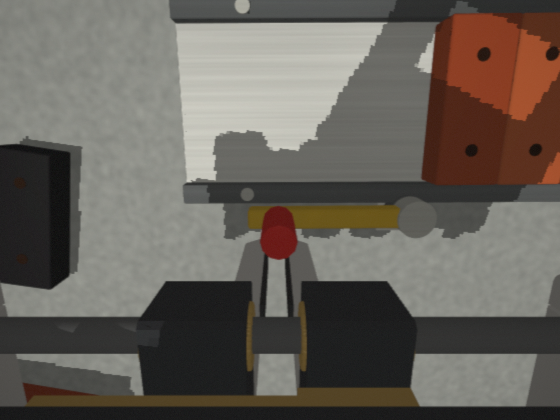

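The wrist view shows the red pin at (279,235) sitting centred in the notch between the two fingertips, with the arm perpendicular to the push. I continue round the arc.

Request:
send_rows:
  series:
    - [[-6.7,-2.5,0],-5,0.8]
    - [[-6.9,-1.9,0],-5,0.8]
    - [[-7,-1.3,0],-5,0.8]
    - [[-7.1,-0.6,0],-5,0.8]
    - [[-7.1,0,0],-5,0.8]
    - [[-7.1,0.6,0],-5,0.8]
    - [[-7,1.2,0],-5,0.8]
    - [[-6.9,1.8,0],-5,0.8]
    - [[-6.7,2.4,0],-5,0.8]
    - [[-6.5,3,0],-5,0.8]
    - [[-6.2,3.5,0],-5,0.8]
    - [[0,0,0],0,0.8]

```text
clock: 14.2
eef_pos: [593.6, -113.8, 142.4]
eef_rot: [-3.141, -0.0, 2.384]
wrist_force: [-0.1, -0.5, 0.6]
finger_gap: 9.6
finger_force: 0.4
```

Request:
send_rows:
  series:
    - [[-5.8,4.1,0],-5,0.8]
    - [[-5.5,4.6,0],-5,0.8]
    - [[-5,5,0],-5,0.8]
    - [[-4.6,5.4,0],-5,0.8]
    - [[-2,2.9,0],-2.5,0.8]
    - [[-2,2.9,0],-2.5,0.8]
    - [[-1.8,3,0],-2.5,0.8]
    - [[-1.8,3,0],-2.5,0.8]
    - [[-1,2,0],-1.5,0.8]
    - [[0,0,0],0,0.8]

```text
clock: 15.2
eef_pos: [564.6, -80.7, 142.4]
eef_rot: [3.141, 0.0, 1.836]
wrist_force: [-0.3, 0.3, 0.7]
finger_gap: 9.6
finger_force: 0.0
```

Request:
send_rows:
  series:
    - [[-0.5,1,0],-1,0.8]
    - [[-0.4,1,0],-1,0.8]
    - [[-0.4,1,0],-1,0.8]
    - [[-0.3,1,0],0,0.8]
    - [[0,0,0],0,0.8]

```text
clock: 15.7
eef_pos: [562.9, -77.2, 142.5]
eef_rot: [3.141, 0.001, 1.782]
wrist_force: [0.2, -3.5, -1.4]
finger_gap: 9.3
finger_force: 1.7
```

Request:
send_rows:
  series:
    - [[-0.2,1,0],0,0.8]
    - [[-0.1,0.7,0],0,0.8]
    - [[0,0,0],0,0.8]

```text
clock: 16.0
eef_pos: [562.8, -76.5, 142.6]
eef_rot: [3.141, 0.003, 1.782]
wrist_force: [3.2, -12.6, -3.0]
finger_gap: 9.5
finger_force: 6.1
```

The force rises to 13 N without further travel, so the keeper is at its limit. I back off gently, rise and look.

Request:
send_rows:
  series:
    - [[0.3,-1.5,0],0,0.8]
    - [[0.6,-3,0],0,0.8]
    - [[2,-10,0],0,0.8]
    - [[3,-15,0],0,0.8]
    - [[0,-10,40],0,0.8]
    - [[0,-20,45],0,0.8]
    - [[0,-20,45],0,0.8]
    - [[0,0,20],0,0.8]
    - [[0,0,0],0,0.8]
    - [[0,0,0],0,0.8]

```text
clock: 17.0
eef_pos: [568.2, -155.3, 291.7]
eef_rot: [-3.141, -0.0, 1.782]
wrist_force: [-0.8, 0.1, -0.7]
finger_gap: 9.7
finger_force: 0.0
```

Run:
```python
from h import *
p=camera("wrist"); c=p["color"]; cv2.imwrite("pics/w6.png",cv2.resize(c[0:290,130:480],None,fx=2,fy=2))
t=camera("top")["color"][150:280,220:360]; cv2.imwrite("pics/t6.png",cv2.resize(t,None,fx=4,fy=4,interpolation=cv2.INTER_CUBIC))
```

```text
(no output)
```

View pics/w6.png

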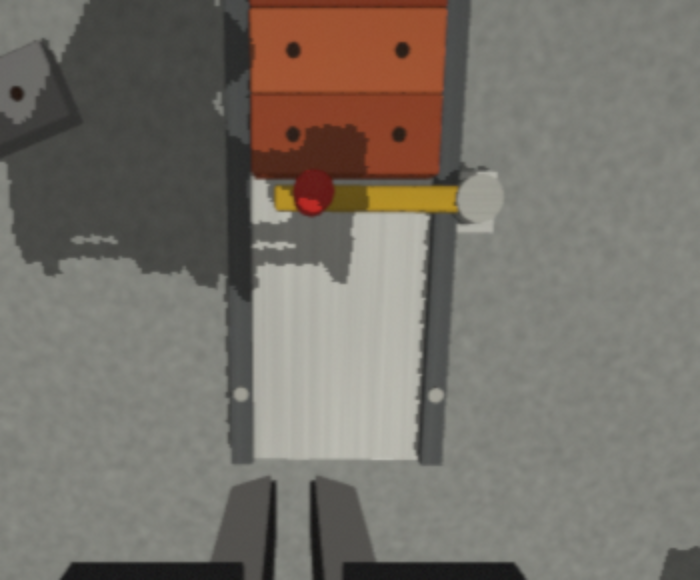

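The keeper lies straight across the channel behind the tail bar, with the pin at (314,195) in the crop. I check the stop end for gaps.

Request:
send_rows:
  series:
    - [[-5,30,15],0,0.8]
    - [[-7,40,15],0,0.8]
    - [[-7,40,0],0,0.8]
    - [[-4,30,0],0,0.8]
    - [[0,0,0],0,0.8]
    - [[0,0,0],0,0.8]

```text
clock: 17.7
eef_pos: [545.4, -14.5, 321.4]
eef_rot: [-3.14, -0.0, 1.784]
wrist_force: [0.3, -0.4, 0.2]
finger_gap: 9.5
finger_force: 0.0
```

Run:
```python
from h import *
p=camera("wrist"); c=p["color"]; cv2.imwrite("pics/w7.png",cv2.resize(c[0:290,130:480],None,fx=2,fy=2))
```

```text
(no output)
```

View pics/w7.png

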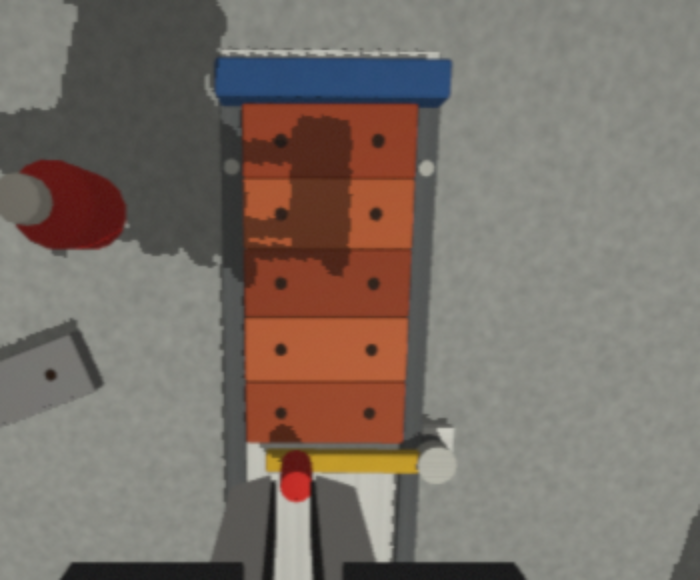

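All five bars are tight against the blue stop at (333,103) with no gaps. The keeper is shut behind them at (345,462), and the arm is clear.

```bash
python3 -c "
from cell import *
print(sign_off())"
```

```text
the job is handed in; nothing more can be done
None
```

The row is fully home against the blue stop with no gaps, the keeper is shut behind it, the arm is clear, and the job was handed in at about 18 s of the 54 s limit.

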